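Click the detachable handle onto the saucepan

TASK

The saucepan's detachable handle is stored under the low wooden shelf with its open end sticking out. Draw it out by that end, lay it down on the open worktop well clear of the shelf and let go, then take it again by its black grip, line it up with the square stub on the pan and slide it on, hole upward, right up to the shoulder until the spring button pops up through the hole; then let go. Do not shove or tip the pan, and leave everything else standing where it is.

Things in the scene. Friction and masses are not known exactly. Their poses are not given: they have to be found in the camera images.
- handle: Detachable pan handle, 200 x 32 x 27 mm high, 0.2 kg: front 72 mm a rectangular steel tube, then a solid black grip (31 wide) ending in a small steel loop. Origin: centre of the flat underside, at half length. Own x points along it to the open mouth (x = +100 mm), z up. It starts flat on the worktop, hole up, loop end under the shelf, mouth end sticking out 90 to 115 mm roughly towards the robot.
- handle_mouth (a point): Centre of the handle's open mouth: handle x = +100 mm, 13.5 mm above its underside. Bore 24.2 wide x 19.2 high, 72 mm deep (1.1 mm clearance all round the stub); in the last 8 mm the four walls flare outward by 3 mm, so the mouth finds the stub's nose and rides over the button by itself.
- handle_hole (a point): Centre of the 13.5 mm round hole in the handle's top wall, at the outer face: handle x = +60 mm, 40 mm behind the mouth.
- handle_grip (a point): Middle of the handle's black grip: handle x = -30 mm, 13.5 mm above its underside. The grip runs from x = +28 to -84, the loop ends at x = -100 mm.
- pan: Deep steel saucepan, 2 kg, loose on the worktop, 176 mm across (182 at the rim), 130 high; small loop handle on the side away from the stub. Origin: centre of the underside; z up; own x points out along the stub, which points to the left (+y), -5 to 20 degrees turned towards the robot. Handle fully on: handle origin at pan x = 200, y = 0, z = 51.5 mm, handle x opposite to pan x.
- stub_tip (a point): Centre of the tip of the pan's level square stub: pan x = 165, y = 0, z = 65 mm. The stub is 22 wide x 17 high; its last 10 mm taper to 13 x 9 mm. Pushing the handle on takes 2 to 6 N over the button; the pan itself slides at about 10 N or more.
- stub_shoulder (a point): Centre of the shoulder's outer face at the root of the stub, pan x = 100 mm, z = 65: 32 x 27 mm, same section as the handle; the handle's mouth stops against it, with the hole then over the button. Let go, the handle droops on the stub by up to 0.06 rad.
- pan_button (a joint): Brass spring button, 10 mm across, rounded top, standing 5.8 mm out of the stub's top face at pan x = 140 (40 mm from the shoulder). In m: 0 = fully out, grows as it is pressed (to 0.0066); 3 N starts it, about 6 N presses it flush. Under the handle's top wall it reads 0.003 to 0.006 and returns to about 0 when it has popped up through the hole.
- riser: Low wooden counter shelf, fixed: 170 deep (own x) x 290 wide (own y) x 72 mm high, board 14 mm thick, 58 mm clear below, a solid side panel at each end, open to the front. Origin: on the worktop below the middle of its front edge, which faces the robot; own x points away to its back (x = 170). Bottles stand on its back half.
- soy_bottle: Dark sauce bottle, 74 diameter x 233 mm, on the shelf; leave alone. Origin: centre of the underside.
- oil_bottle: Oil bottle with red cap, 72 diameter x 229 mm, on the shelf; leave alone. Origin: centre of the underside.
- shaker: Steel shaker, 47 diameter x 100 mm, on the shelf; leave alone. Origin: centre of the underside.
- mug: Black mug, 80 diameter x 95 mm, at the front left of the worktop; leave alone. Origin: on its underside.
- timer: White kitchen timer with a teal dial, 51 x 57 x 56 mm, at the right; leave alone. Origin: centre of the underside.
- dish: Small white sauce dish, 74 diameter x 20 mm, at the front right; leave alone. Origin: centre of the underside.
- spoon: Steel table spoon, 201 x 43 x 14 mm, lying at the left edge of the worktop; leave alone. Origin: middle of its underside.

How it is judged:
On the way, in this order (a step that is already met when the one before it is completed fails the run):
1. the handle has been drawn out and lies flat and released on the open worktop, well outside the wooden shelf (mouth and grip at least 70 mm clear of it) (contact force between the fingers and handle below 0.1 N and linear speed of handle below 0.02 m/s and height (world z) of handle below 0.006 m and angle between handle's own z axis and vertical below 0.06 rad and (x of handle_mouth in the frame of riser below -0.07 m or y of handle_mouth in the frame of riser above 0.215 m or y of handle_mouth in the frame of riser below -0.215 m) and (x of handle_grip in the frame of riser below -0.07 m or y of handle_grip in the frame of riser above 0.215 m or y of handle_grip in the frame of riser below -0.215 m)), for 0.2 s.
2. it has been taken again by its black grip and lifted off the worktop (contact force between the fingers and handle above 0.5 N and height (world z) of handle above 0.02 m and x of the grasp point in the frame of handle below 0.045 m), for 0.1 s.
At the end, for the whole second after the job is handed in: The handle is on the stub, in line with it (within 0.09 rad), hole side up, its mouth at the shoulder (within 3 mm), the spring button up through the hole (within 1.5 mm of fully out); handle released and at rest, the pan standing flat on the worktop (x of handle_mouth in the frame of pan between 0.097 and 0.104 m and y of handle_mouth in the frame of pan between -0.004 and 0.004 m and z of handle_mouth in the frame of pan between 0.06 and 0.07 m and angle between the x axis of handle and the x axis of pan, either way round below 0.09 rad and angle between the z axis of handle and the z axis of pan, either way round below 0.12 rad and value of joint pan_button below 0.0015 m and linear speed of each of handle, pan below 0.02 m/s and angle between pan's own z axis and vertical below 0.05 rad and height (world z) of pan below 0.006 m and contact force between the fingers and handle below 0.1 N); the robot touches nothing.
It fails at once if the pan is shoved more than 35 mm from its place or tipped (distance of pan from where it was at the start of the episode above 0.035 m or angle between pan's own z axis and vertical above 0.15 rad).
It fails at once if one of the bystanders is pushed more than 30 mm or knocked over (distance of any of soy_bottle, oil_bottle, shaker, mug, timer, dish, spoon from where it was at the start of the episode above 0.03 m or angle between any of soy_bottle, oil_bottle, shaker, mug, timer, dish's own z axis and vertical above 0.4 rad).
It also fails if it takes over 54 s, if anything falls off the work surface, if the arm or the gripper's body presses on something with over 40 N, if the wrist force passes 120 N, or if a joint passes its speed limit or range.

ROBOT

A 6-joint arm with a two-finger parallel gripper is mounted at the origin on a cart in front of the work surface, level with it; the furniture and walls round the work are solid. World frame = base frame: x ahead of the robot, y to its left, z up, the work surface at z = 0. Lengths are in m, angles in rad, forces in N, time in s.
With the tool pointing down it reaches from about 0.375 to 0.9 m from the base axis. Payload 3.1 kg.
Tool frame: the origin (TCP) lies at the very end of the fingers, on their centre line; the grasp point (between the pads) lies 19 mm behind it; z points along the fingers, y is the line along which they close (so a half turn about z gives the same grasp; the last joint's range is limited). The gripper opens to 87 mm and grips with 3 to 60 N. Pads are 19 mm wide; open, the fingers measure 117 mm over their backs; the gripper's body (75 mm by 190 mm) begins 51 mm behind the grasp point.
Start: joints at [1.081, 0.527, 1.433, -0, 1.181, -0.178], TCP at [0.192, 0.595, 0.223] pointing down, gripper open.
Joint ranges: [-3.08, 3.08], [-0.75, 2.2], [0.22, 2.44], [-1.43, 4.57], [0, 2.65], [-2.85, 2.85]. Speed limits (rad/s): [2.79, 2.79, 3.14, 3.14, 3.14, 3.14].

INTERFACE

Orientations are given as a unit quaternion [x, y, z, w].
In Python, from rig import robot gives the robot as it stands. The module is installed in compiled form; this text tells all that it offers.
- The arm moves only by the tool servo_tool, never from a script. Its argument "rows" is one flat list of numbers, 5 for each row, row after row: the closure, from -1 (fully open) to 1 (shut), so that 0 is half open, then the shift along the tool's x, y, z in m, then the turn about the tool's z in degrees. A call has 1 to 5 rows; each row shifts and turns the commanded pose from where the row before left it, along the tool's axes as they then stand; what a row does not reach is not made up. A row lasts 1/12 s, in which the tool goes at most 41.7 mm and 7.16 degrees, less where a joint would pass 70% of its speed; a pose out of reach is approached as far as the arm can. A call with a gripper value outside its range is refused whole. The fingers move at their own pace and stop on an object; "newtons" is the grip in N (left out, the last holds). Time passes only in rows, so rows that do not move let the fingers close. It gives the time, the measured TCP pose, the force, the opening and the grip force at its end, in the units of the state.
- robot.get_obs(): the state, without advancing time (a new reading comes with each control period).
- robot.camera(name): name is "scene" or "top" or "wrist"; returns a dict with "pixels" (480x640x3 uint8, red, green, blue), "intrinsics" (3x3 intrinsics, pixels), "rvec" (rotation vector, rad) and "tvec" (3), from world to camera coordinates, as OpenCV has them; the wrist camera has in their place "mount" (4x4, takes a point from camera to tool coordinates, whose origin is the TCP and whose axes are the flange's). Camera axes: x right, y down, z forward; pixel columns grow to the right and rows downward; lengths in m; the calibration is good to about 2 mm. A picture is of the moment at which its call begins: read the wrist's pose just before it. There is no depth.
- robot.hand_in(): hands the job in; it is judged then, once.
Trained networks look in a picture, given as the dict that the camera call returned (one of the last four; its "shot" number tells which), for a name from the list of things; names that differ only in an ending like _2 or _b are one class to them, and where a whole thing is asked for, a point or a joint stands for the part that bears it (a point fixed in the world has none). Each returns a list of dicts, best first, with "score" (0 to 1); they miss things now and then, are a little off and sometimes report something else, mostly with a low value. They report only what shows in the picture. A call takes as long as a camera call.
- robot.spot_in(picture, query): "at" ([x, y, z] in m, in world coordinates, good to about 4 mm: the middle of the surface that is visible of it).
- robot.outline_of(picture, query): "region" (480x640 bool, what is visible of it).
- robot.place_of(picture, query): "at" ([x, y, z] in m, in world coordinates, good to about 4 mm: a listed point, or the origin of a listed thing).
The state is a dict: "time": time; "q": joint angles; "joint_velocities": joint speeds; "joint_torque": joint torques, N m; "position": TCP position; "tool_rot": TCP orientation; "ft_force": force on the tool from outside, world axes, zero at the start; "moment": the same for the moment, N m; "grip_width": finger opening in m; "grip_force": force on a finger pad.
Only numpy, scipy, OpenCV 4.12 (cv2) and the standard library are available. Lean on these libraries where they do the work, as an engineer would, in place of code of your own. Each camera call takes 0.05 s, during which the arm holds its last target. There are 200 camera calls.

## Working session

There is one attempt and no reset: what is moved stays moved. The work goes in short steps, Python scripts to look and compute and a tool call to move; the robot and the scene stay as the last step left them, time stands still between calls to the robot, and variables do not carry over. Pictures are saved under pics/ and viewed, at most 10 in all, crops included, and the job is handed in when it is done.

Besides the shell and the picture viewer there is one more tool, called after "Call:" as name(argument=value, ...) on one line, values as JSON. servo_tool: Moves the arm, as the interface text tells. Its arguments: {"type":"object","properties":{"rows":{"type":"array","items":{"type":"number"}},"newtons":{"type":"number"}},"required":["rows"]}

```bash
mkdir -p pics; cat > h.py <<'E'
import numpy as np, cv2
from rig import robot
from scipy.spatial.transform import Rotation as R
def save(p,n): cv2.imwrite('pics/'+n+'.png',p['pixels'][:,:,::-1])
E
python3 - <<'E'
from h import *
o=robot.get_obs(); print(o['time'],o['position'],o['tool_rot'],R.from_quat(o['tool_rot']).as_matrix().round(3))
for c in ['scene','top']:
    p=robot.camera(c); save(p,c+'0')
    for n in ['handle','handle_mouth','handle_hole','handle_grip','pan','stub_tip','stub_shoulder','riser','mug','timer','dish','spoon']:
        r=robot.place_of(p,n)
        print(c,n,[(np.round(x['at'],3).tolist(),round(x['score'],2)) for x in r[:2]])
print(robot.get_obs()['time'])
E
```

```text
0.0 [0.1913465  0.59422231 0.22159532] [ 1.55264566e-01  9.87872340e-01 -1.01635848e-03 -3.49326942e-04] [[-0.952  0.307 -0.001]
 [ 0.307  0.952 -0.002]
 [ 0.    -0.002 -1.   ]]
scene handle [([0.674, 0.11, -0.003], 0.97)]
scene handle_mouth [([0.579, 0.119, 0.013], 0.97)]
scene handle_hole [([0.616, 0.117, 0.026], 0.61)]
scene handle_grip [([0.709, 0.108, 0.015], 0.9), ([0.675, 0.109, -0.004], 0.72)]
scene pan [([0.532, -0.144, 0.0], 0.69)]
scene stub_tip [([0.524, 0.017, 0.065], 0.59), ([0.677, 0.109, -0.002], 0.43)]
scene stub_shoulder [([0.528, -0.046, 0.069], 0.7)]
scene riser [([0.683, 0.133, -0.0], 0.64)]
scene mug [([0.368, 0.319, 0.0], 0.8)]
scene timer [([0.435, -0.331, 0.001], 0.93)]
scene dish [([0.357, -0.23, 0.001], 0.7), ([0.705, 0.108, 0.012], 0.41)]
scene spoon [([0.607, 0.316, -0.002], 0.59)]
top handle [([0.678, 0.11, -0.003], 0.8)]
top handle_mouth [([0.576, 0.12, 0.015], 0.95), ([0.774, 0.041, 0.07], 0.67)]
top handle_hole [([0.616, 0.119, 0.025], 0.68)]
top handle_grip [([0.705, 0.108, 0.015], 0.82), ([0.523, 0.02, 0.063], 0.35)]
top pan [([0.529, -0.142, 0.002], 0.8)]
top stub_tip [([0.522, 0.022, 0.063], 0.68)]
top stub_shoulder [([0.53, -0.042, 0.064], 0.9), ([0.615, 0.117, 0.024], 0.26)]
top riser [([0.68, 0.132, -0.0], 0.73)]
top mug [([0.368, 0.328, 0.002], 0.83)]
top timer [([0.431, -0.331, 0.0], 0.73), ([0.359, -0.23, -0.002], 0.2)]
top dish [([0.359, -0.231, -0.002], 0.91)]
top spoon [([0.611, 0.318, -0.002], 0.89), ([0.522, 0.02, 0.066], 0.25)]
1.3
```

View pics/scene0.png

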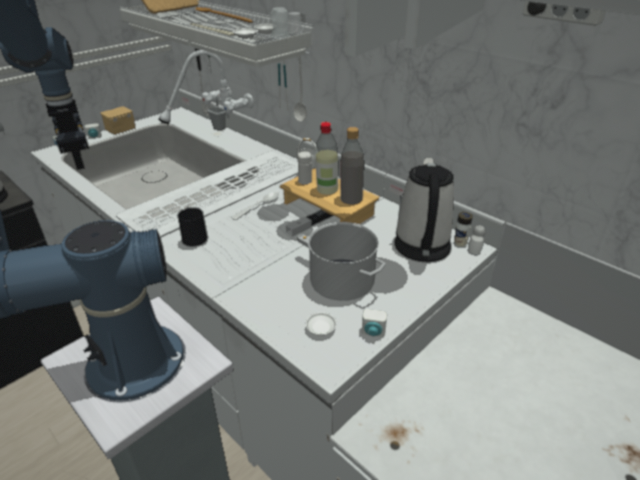

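View pics/top0.png

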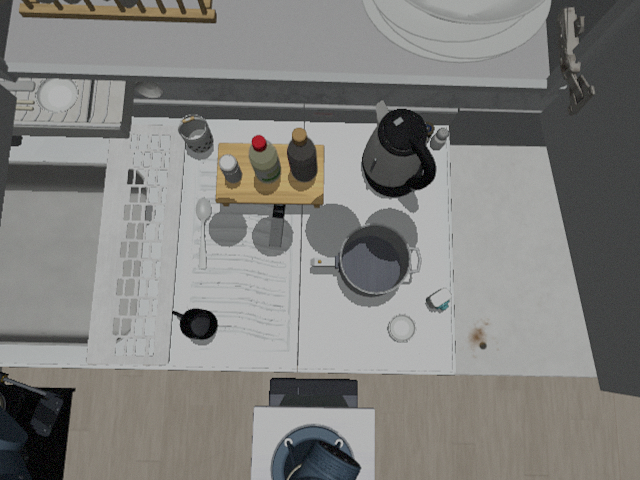

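The scene picture shows the handle at about (310,220) sticking out below the shelf, with the pan at (343,262). In the top picture the handle is at (278,225), the stub at (322,263), the spoon at (203,230) and the mug at (198,323). The network estimates agree with both. I'll go above the handle's mouth end.

Call:
servo_tool(rows=[-1,-0.027,-0.0165,0,7,-1,-0.025,-0.0197,0,7,-1,-0.0224,-0.0226,0,7,-1,-0.0195,-0.0252,0,7,-1,-0.0163,-0.0274,0,7])

```text
time: 1.72
position: [0.2264, 0.4478, 0.2226]
tool_rot: [0.449, 0.894, 0.001, 0.0]
ft_force: [0.5, -0.5, 0.2]
grip_width: 0.0868
grip_force: 0.0
```

```bash
cat >> h.py <<'E'
def to(x,y,z,yaw=None):
    """shift in current tool axes, and turn about tool z, to reach a world pose"""
    o=robot.get_obs(); M=R.from_quat(o['tool_rot']).as_matrix()
    d=M.T@(np.array([x,y,z])-o['position']); a=np.degrees(np.arctan2(M[1,0],M[0,0]))
    print('t',round(o['time'],2),'pos',o['position'].round(4),'yaw',round(a,1),'z-axis',M[:,2].round(3),'shift',d.round(4),'turn',None if yaw is None else round(-((yaw-a+180)%360-180),1))
E
python3 -c "
from h import *
to(.598,.118,.1,-6)"
```

```text
t 1.72 pos [0.2264 0.4478 0.2226] yaw 126.7 z-axis [ 0.001  0.001 -1.   ] shift [-0.4864  0.1006  0.1229] turn 132.7
```

Call:
servo_tool(rows=[-1,-0.0324,0.0067,0,0,-1,-0.0324,0.0067,0,0,-1,-0.0324,0.0067,0,0,-1,-0.0324,0.0067,0,0,-1,-0.0324,0.0067,0,0])

```text
time: 2.13
position: [0.3505, 0.3388, 0.2229]
tool_rot: [0.445, 0.896, 0.0, 0.0]
ft_force: [0.2, 0.7, 0.8]
grip_width: 0.0874
grip_force: 0.0
```

Call:
servo_tool(rows=[-1,-0.0324,0.0067,0,0,-1,-0.0324,0.0067,0,0,-1,-0.0324,0.0067,0,0,-1,-0.0324,0.0067,0,0,-1,-0.0324,0.0067,0,0])

```text
time: 2.55
position: [0.4751, 0.2297, 0.2228]
tool_rot: [0.445, 0.895, 0.0, 0.0]
ft_force: [-1.0, -0.8, 0.2]
grip_width: 0.0868
grip_force: 0.0
```

Call:
servo_tool(rows=[-1,-0.0324,0.0067,0,0,-1,-0.0324,0.0067,0,0,-1,-0.0324,0.0067,0,0,-1,-0.0324,0.0067,0,0,-1,-0.0324,0.0067,0,0])

```text
time: 2.97
position: [0.5995, 0.1208, 0.2226]
tool_rot: [0.445, 0.895, 0.0, 0.0]
ft_force: [0.2, -0.4, 0.3]
grip_width: 0.087
grip_force: 0.0
```

Call:
servo_tool(rows=[-1,0,0,0,7,-1,0,0,0,7,-1,0,0,0,7,-1,0,0,0,7,-1,0,0,0,7])

```text
time: 3.38
position: [0.5985, 0.1219, 0.2224]
tool_rot: [0.696, 0.718, -0.0, -0.0]
ft_force: [0.5, -0.1, 0.0]
grip_width: 0.087
grip_force: 0.0
```

Call:
servo_tool(rows=[-1,0,0,0,7,-1,0,0,0,7,-1,0,0,0,7,-1,0,0,0,7,-1,0,0,0,7])

```text
time: 3.8
position: [0.5984, 0.122, 0.2226]
tool_rot: [0.88, 0.476, 0.0, -0.0]
ft_force: [0.7, 0.6, -0.5]
grip_width: 0.087
grip_force: 0.0
```

Call:
servo_tool(rows=[-1,0,0,0,7,-1,0,0,0,7,-1,0,0,0,7,-1,0,0,0,7,-1,0,0,0,7])

```text
time: 4.22
position: [0.5984, 0.1221, 0.2226]
tool_rot: [0.982, 0.189, 0.0, -0.0]
ft_force: [-0.3, -0.2, -0.4]
grip_width: 0.087
grip_force: 0.0
```

Call:
servo_tool(rows=[-1,0,0,0.02,7,-1,0,0,0.02,7,-1,0,0,0.02,7,-1,0,0,0.02,6.7,-1,0,0,0,0])

```text
time: 4.63
position: [0.5954, 0.1219, 0.1387]
tool_rot: [0.999, -0.05, -0.004, 0.0]
ft_force: [-0.5, 0.9, -0.9]
grip_width: 0.087
grip_force: 0.0
```

```bash
python3 - <<'E'
from h import *
to(.598,.118,.1,-6)
p=robot.camera('wrist'); save(p,'w1')
for n in ['handle','handle_mouth','handle_hole','stub_tip']:
    r=robot.place_of(p,n); print(n,[(np.round(x['at'],4).tolist(),round(x['score'],2)) for x in r[:2]])
E
```

```text
t 4.63 pos [0.5954 0.1219 0.1387] yaw -5.7 z-axis [-0.008 -0.    -1.   ] shift [0.0033 0.0035 0.0387] turn 0.3
handle [([0.6795, 0.1106, -0.0007], 0.83)]
handle_mouth [([0.5766, 0.1172, 0.015], 0.88)]
handle_hole [([0.6152, 0.1163, 0.0313], 0.68)]
stub_tip []
```

Call:
servo_tool(rows=[-1,0.002,0.0025,0.025,0,-1,0.002,0.002,0.025,0,-1,0,0,0.03,0,-1,0,0,0.03,0,-1,0,0,0.024,0])

```text
time: 5.3
position: [0.6027, 0.1172, 0.0083]
tool_rot: [0.999, -0.048, 0.001, -0.0]
ft_force: [0.2, -0.3, 0.5]
grip_width: 0.0871
grip_force: 0.0
```

Call:
servo_tool(rows=[1,0,0,0,0,1,0,0,0,0,1,0,0,0,0,1,0,0,0,0,1,0,0,0,0], newtons=25)

```text
time: 5.72
position: [0.6036, 0.1173, 0.0108]
tool_rot: [0.999, -0.048, 0.002, -0.0]
ft_force: [-0.9, -0.5, -0.1]
grip_width: 0.0614
grip_force: 0.0
```

```bash
python3 - <<'E'
from h import *
to(.485,.155,.004,-6)
print(robot.get_obs()['grip_width'],robot.get_obs()['grip_force'])
E
```

```text
t 5.72 pos [0.6036 0.1173 0.0108] yaw -5.5 z-axis [ 0.004  0.    -1.   ] shift [-0.1217 -0.0261  0.0063] turn 0.5
0.0614448975006083 0.0
```

Call:
servo_tool(rows=[1,0,0,0.004,0,1,0,0,0.003,0,1,0,0,0,0,1,0,0,0,0,1,0,0,0,0])

```text
time: 6.13
position: [0.6018, 0.1172, 0.0015]
tool_rot: [0.999, -0.048, -0.0, -0.0]
ft_force: [-1.1, -0.1, -0.6]
grip_width: 0.0318
grip_force: 24.9
```

Call:
servo_tool(rows=[1,0,0,0,0,1,0,0,0,0,1,0,0,0,0])

```text
time: 6.38
position: [0.6018, 0.1172, 0.0014]
tool_rot: [0.999, -0.049, -0.0, -0.0]
ft_force: [-0.3, 0.8, -0.1]
grip_width: 0.0323
grip_force: 24.9
```

Call:
servo_tool(rows=[1,-0.006,0,-0.001,0,1,-0.012,0,0,0,1,-0.014,-0.002,0,0,1,-0.014,-0.003,0,0,1,-0.014,-0.003,0,0])

```text
time: 6.8
position: [0.5416, 0.1309, 0.0024]
tool_rot: [0.999, -0.049, -0.001, 0.0]
ft_force: [0.5, 0.7, -1.6]
grip_width: 0.0319
grip_force: 24.9
```

Call:
servo_tool(rows=[1,-0.014,-0.004,0,0,1,-0.014,-0.004,0,0,1,-0.014,-0.004,0,0,1,-0.012,-0.004,0,0,1,-0.006,-0.002,0,0])

```text
time: 7.22
position: [0.4823, 0.1551, 0.0025]
tool_rot: [0.999, -0.048, -0.002, 0.0]
ft_force: [-0.0, 0.4, -1.5]
grip_width: 0.0316
grip_force: 24.9
```

```bash
python3 - <<'E'
from h import *
to(.495,.118,.003,90)
p=robot.camera('top'); save(p,'top1')
for n in ['handle','handle_mouth','handle_grip','pan']:
    r=robot.place_of(p,n); print(n,[(np.round(x['at'],4).tolist(),round(x['score'],2)) for x in r[:2]])
E
```

```text
t 7.22 pos [0.4823 0.1551 0.0025] yaw -5.5 z-axis [-0.003 -0.    -1.   ] shift [ 0.0162  0.0357 -0.0006] turn -95.5
handle [([0.5583, 0.151, -0.0026], 0.55), ([0.3661, 0.3229, 0.0026], 0.41)]
handle_mouth []
handle_grip [([0.5861, 0.1459, 0.0146], 0.78)]
pan [([0.5289, -0.141, 0.0004], 0.83), ([0.3658, 0.3235, -0.0008], 0.59)]
```

Call:
servo_tool(rows=[-0.4,0,0,0.001,0,-0.4,0,0,0,0,-0.4,0,0,0,0,-0.4,0,0,0,0,-0.4,0,0,0,0])

```text
time: 7.88
position: [0.4855, 0.1546, 0.0017]
tool_rot: [0.999, -0.049, 0.0, -0.0]
ft_force: [1.0, -0.1, 1.3]
grip_width: 0.0564
grip_force: 0.0
```

Call:
servo_tool(rows=[-0.4,0,0,-0.01,0,-0.4,0,0,-0.02,0,-0.4,0,0,-0.03,0,-0.4,0,0,-0.03,0,-0.4,0,0,0,0])

```text
time: 8.3
position: [0.4885, 0.1552, 0.0968]
tool_rot: [0.999, -0.048, 0.005, -0.001]
ft_force: [0.9, -0.2, 0.1]
grip_width: 0.0606
grip_force: 0.0
```

Call:
servo_tool(rows=[-0.4,0.02,0,0,0,-0.4,0.025,0,0,0,-0.4,0.02,0,0,0,-0.4,0.02,0,0,0,-0.4,0,0,0,0])

```text
time: 8.72
position: [0.5748, 0.1459, 0.0925]
tool_rot: [0.999, -0.049, 0.004, -0.0]
ft_force: [0.9, 0.7, -0.3]
grip_width: 0.0608
grip_force: 0.0
```

```bash
python3 - <<'E'
from h import *
o=robot.get_obs(); print(o['grip_width'])
for c in ['wrist','top','scene']:
  p=robot.camera(c); save(p,c+'2')
  for n in ['handle','handle_mouth','handle_hole','handle_grip','pan','stub_tip','stub_shoulder']:
    r=robot.place_of(p,n); print(c,n,[(np.round(x['at'],4).tolist(),round(x['score'],2)) for x in r[:2]])
to(.57,.147,.003,-5.5)
E
```

```text
0.06081126248001825
wrist handle [([0.5916, 0.1467, 0.0147], 0.63), ([0.5634, 0.1499, -0.0002], 0.56)]
wrist handle_mouth [([0.4617, 0.1565, 0.0159], 0.56)]
wrist handle_hole [([0.4964, 0.1503, 0.0298], 0.78)]
wrist handle_grip [([0.5894, 0.1449, 0.0142], 0.71)]
wrist pan []
wrist stub_tip []
wrist stub_shoulder []
top handle []
top handle_mouth []
top handle_hole []
top handle_grip [([0.5218, 0.0195, 0.0629], 0.66)]
top pan [([0.5322, -0.1441, 0.0024], 0.61)]
top stub_tip [([0.5236, 0.019, 0.0646], 0.95)]
top stub_shoulder [([0.5308, -0.0453, 0.0626], 0.57)]
scene handle [([0.5622, 0.147, -0.0039], 0.57), ([0.361, -0.2349, 0.0024], 0.32)]
scene handle_mouth [([0.4619, 0.1557, 0.0133], 0.91)]
scene handle_hole [([0.7757, 0.0435, 0.074], 0.71), ([0.4975, 0.1505, 0.0276], 0.7)]
scene handle_grip [([0.5899, 0.1452, 0.0108], 0.68)]
scene pan [([0.5321, -0.1435, 0.0017], 0.94), ([0.462, 0.1577, 0.0132], 0.63)]
scene stub_tip [([0.5241, 0.0199, 0.0622], 0.8)]
scene stub_shoulder [([0.527, -0.0436, 0.0657], 0.86)]
t 9.92 pos [0.5696 0.1464 0.0915] yaw -5.6 z-axis [-0.  0. -1.] shift [ 0.0003 -0.0006  0.0885] turn -0.1
```

Call:
servo_tool(rows=[-0.4,0,0,0.03,0,-0.4,0,0,0.03,0,-0.4,0,0,0.02,0,-0.4,0,0,0.0085,0,1,0,0,0,0])

```text
time: 10.33
position: [0.5686, 0.1464, 0.0018]
tool_rot: [0.999, -0.049, -0.002, 0.0]
ft_force: [0.3, 0.0, 1.0]
grip_width: 0.0584
grip_force: 0.0
```

Call:
servo_tool(rows=[1,0,0,0,0,1,0,0,0,0,1,0,0,0,0,1,0,0,0,0,1,0,0,0,0], newtons=40)

```text
time: 10.75
position: [0.5702, 0.1467, 0.0037]
tool_rot: [0.999, -0.049, 0.001, -0.0]
ft_force: [0.3, 0.7, 2.8]
grip_width: 0.0302
grip_force: 40.0
```

Call:
servo_tool(rows=[1,0,0,0,0,1,0,0,-0.01,0,1,0,0,-0.02,0,1,0,0,-0.025,0,1,0,0,-0.025,0])

```text
time: 11.17
position: [0.5684, 0.1463, 0.0834]
tool_rot: [0.999, -0.049, -0.001, 0.0]
ft_force: [0.4, -0.2, -2.4]
grip_width: 0.0309
grip_force: 40.0
```

```bash
python3 - <<'E'
from h import *
o=robot.get_obs(); print(o['grip_width'],o['grip_force'],o['q'])
to(.52,.15,.09,93)
E
```

```text
0.03087023156288278 39.95648126117885 [ 6.16753350e-02  6.66444961e-01  1.64026801e+00 -2.17534114e-04
  8.37890009e-01  1.72978646e+00]
t 11.17 pos [0.5684 0.1463 0.0834] yaw -5.6 z-axis [-0.003 -0.    -1.   ] shift [-0.0485  0.001  -0.0064] turn -98.6
```

Call:
servo_tool(rows=[1,0,-0.004,0,-5,1,0,-0.004,0,-7,1,0,-0.004,0,-7,1,0,-0.004,0,-7,1,0,0,0,-7])

```text
time: 11.58
position: [0.5677, 0.1628, 0.0833]
tool_rot: [0.971, 0.24, -0.001, -0.0]
ft_force: [0.6, -0.4, -3.2]
grip_width: 0.0306
grip_force: 40.0
```

Call:
servo_tool(rows=[1,0,0,0,-7,1,0,0,0,-7,1,0,0,0,-7,1,0,0,0,-7,1,0,0,0,-7])

```text
time: 12.0
position: [0.568, 0.1622, 0.0831]
tool_rot: [0.854, 0.521, -0.001, -0.0]
ft_force: [-0.1, -0.4, -3.6]
grip_width: 0.0308
grip_force: 40.0
```

Call:
servo_tool(rows=[1,0,0,0,-7,1,0,0,0,-7,1,0,0,0,-7,1,0,0,0,-7,1,0,0,0,-2.6])

```text
time: 12.42
position: [0.5679, 0.1621, 0.0831]
tool_rot: [0.686, 0.727, -0.001, -0.0]
ft_force: [-0.2, -0.1, -3.4]
grip_width: 0.031
grip_force: 40.0
```

```bash
python3 - <<'E'
from h import *
to(.518,.162,.09,93)
E
```

```text
t 12.42 pos [0.5679 0.1621 0.0831] yaw 93.3 z-axis [-0.001 -0.    -1.   ] shift [ 0.0027 -0.0498 -0.0068] turn 0.3
```

Call:
servo_tool(rows=[1,0,-0.015,0,0,1,0,-0.02,0,0,1,0,-0.015,0.008,0,1,0,0,0.01,0,1,0,0,0.01,0])

```text
time: 12.83
position: [0.5184, 0.1596, 0.0548]
tool_rot: [0.688, 0.726, 0.0, 0.0]
ft_force: [0.8, 0.0, -2.4]
grip_width: 0.0308
grip_force: 40.0
```

Call:
servo_tool(rows=[1,0,0,0,0,1,0,0,0,0])

```text
time: 13.0
position: [0.5198, 0.1596, 0.0544]
tool_rot: [0.688, 0.725, 0.0, 0.0]
ft_force: [0.2, -0.4, -1.8]
grip_width: 0.0305
grip_force: 40.0
```

```bash
python3 - <<'E'
from h import *
to(.518,.162,.055,93)
for c in ['wrist','top','scene']:
  p=robot.camera(c); save(p,c+'3')
  for n in ['handle','handle_mouth','handle_hole','handle_grip','pan','stub_tip','stub_shoulder','pan_button']:
    r=robot.place_of(p,n); print(c,n,[(np.round(x['at'],4).tolist(),round(x['score'],2)) for x in r[:2]])
E
```

```text
t 13.0 pos [0.5198 0.1596 0.0544] yaw 93.0 z-axis [ 0. -0. -1.] shift [ 0.0025 -0.0017 -0.0006] turn 0.0
wrist handle [([0.5246, 0.1521, 0.0525], 0.56)]
wrist handle_mouth []
wrist handle_hole []
wrist handle_grip []
wrist pan []
wrist stub_tip [([0.5192, 0.1801, 0.063], 0.54)]
wrist stub_shoulder []Traceback (most recent call last):
  File "<stdin>", line 6, in <module>
ValueError: it knows: dish, handle, handle_grip, handle_hole, handle_mouth, mug, oil_bottle, pan, riser, shaker, soy_bottle, spoon, stub_shoulder, stub_tip, timer
```

View pics/wrist3.png

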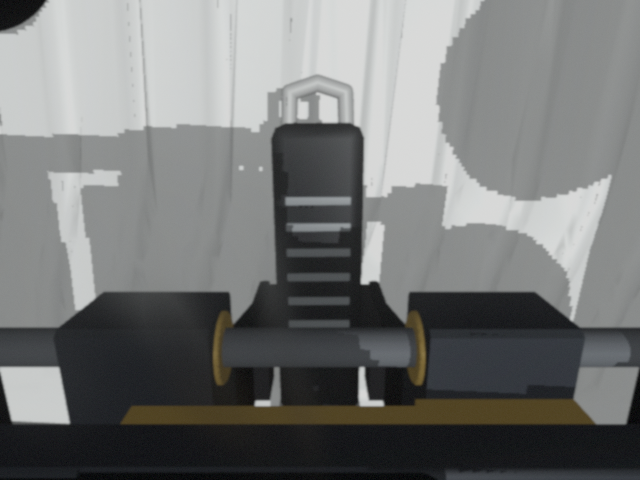

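The wrist view shows the grip held straight, on column 318, with the loop at (318,95). The wrist camera faces away from the stub, so I'll use the fixed cameras.

```bash
python3 - <<'E'
from h import *
for c in ['top','scene']:
  p=robot.camera(c); save(p,c+'3')
  for n in ['handle','handle_mouth','handle_hole','handle_grip','pan','stub_tip','stub_shoulder']:
    r=robot.place_of(p,n); print(c,n,[(np.round(x['at'],4).tolist(),round(x['score'],2)) for x in r[:2]])
  # crop around stub / mouth
  K=p['intrinsics']; uv=cv2.projectPoints(np.array([[.52,.06,.07]]),p['rvec'],p['tvec'],K,None)[0].ravel(); print(uv)
  u,v=uv.astype(int); im=p['pixels'][v-50:v+50,u-66:u+66,::-1]
  cv2.imwrite('pics/%s3c.png'%c,cv2.resize(im,None,fx=6,fy=6,interpolation=cv2.INTER_CUBIC)); print(u-66,v-50)
E
```

```text
top handle [([0.523, 0.1499, 0.0511], 0.85)]
top handle_mouth [([0.525, 0.0493, 0.0674], 0.74)]
top handle_hole [([0.5208, 0.0941, 0.0763], 0.68)]
top handle_grip []
top pan [([0.531, -0.1426, -0.0004], 0.97)]
top stub_tip [([0.5243, 0.0188, 0.0669], 0.88), ([0.5317, -0.0439, 0.0636], 0.27)]
top stub_shoulder [([0.5287, -0.0432, 0.0612], 0.77)]
[294.78010502 263.53455846]
228 213
scene handle [([0.5196, 0.148, 0.0449], 0.66)]
scene handle_mouth [([0.5254, 0.0446, 0.0647], 0.66), ([0.775, 0.1431, 0.0705], 0.61)]
scene handle_hole [([0.5265, 0.089, 0.0773], 0.74)]
scene handle_grip [([0.5194, 0.1828, 0.0637], 0.86)]
scene pan [([0.5311, -0.1467, -0.0003], 0.67)]
scene stub_tip [([0.521, 0.0171, 0.0624], 0.86)]
scene stub_shoulder [([0.5262, -0.0471, 0.0616], 0.73), ([0.5194, 0.1817, 0.0627], 0.29)]
[287.55067178 230.83015279]
221 180
```

View pics/top3c.png

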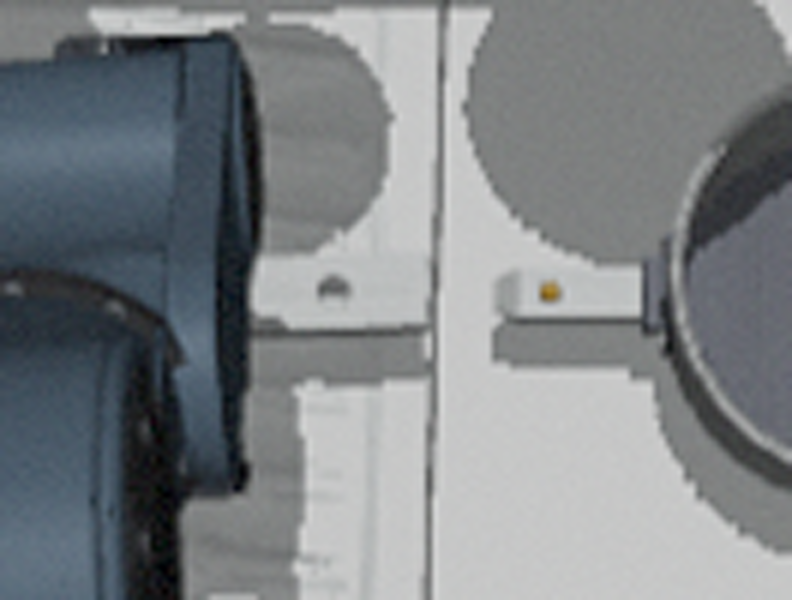

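View pics/scene3c.png

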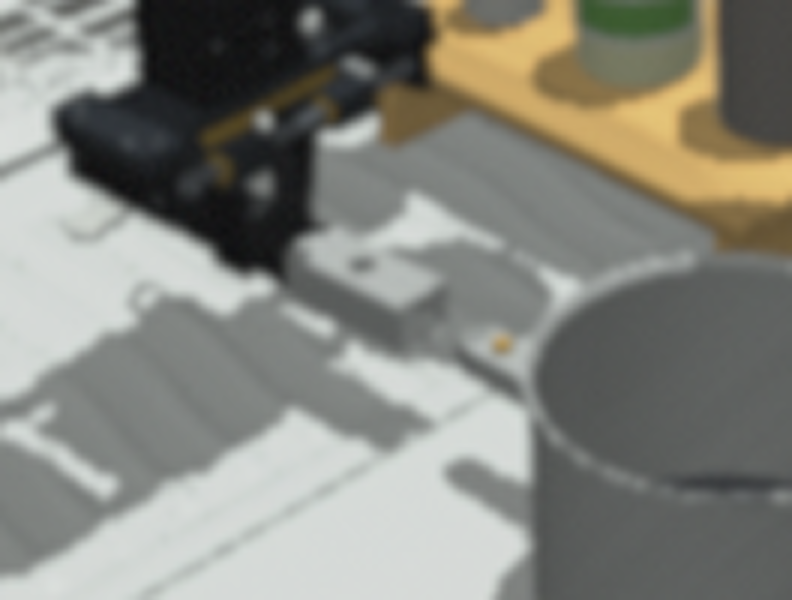

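In the top crop the tube (centre row ~291, hole at (334,289)), the button (550,292) and the stub (rows 267–319) lie nearly in one line. In the scene crop the mouth is level with the stub. I'll check this numerically.

```bash
python3 - <<'E'
from h import *
p=robot.camera('top'); K=p['intrinsics']; Rm=R.from_rotvec(np.ravel(p['rvec'])).as_matrix(); t=np.ravel(p['tvec'])
def back(u,v,z):
    d=Rm.T@np.linalg.inv(K)@[u,v,1]; c=-Rm.T@t; return (c+d*(z-c[2])/d[2])
def px(u,v): return 228+(u+.5)/6-.5, 213+(v+.5)/6-.5
for n,u,v,z in [('hole',334,289,.0785),('button',550,292,.079)]: print(n,back(*px(u,v),z).round(4))
g=cv2.cvtColor(p['pixels'],cv2.COLOR_RGB2GRAY).astype(float)
for u in [272,278,290,296,316,324,328,332]:
    col=g[250:275,u]; print(u,back(u,261.5,.0735)[1].round(3),col.astype(int).tolist())
to(.52,.16,.055,93)
E
```

```text
hole [0.5253 0.0899 0.0785]
button [ 0.5262 -0.0038  0.079 ]
272 0.119 [137, 135, 141, 140, 138, 147, 177, 190, 191, 190, 187, 188, 187, 188, 192, 166, 105, 97, 76, 99, 132, 124, 131, 121, 126]
278 0.104 [128, 132, 129, 123, 121, 162, 194, 190, 192, 190, 189, 189, 186, 189, 190, 190, 190, 171, 106, 107, 136, 131, 128, 125, 125]
290 0.073 [187, 189, 186, 185, 186, 187, 191, 190, 189, 190, 188, 188, 187, 191, 191, 191, 194, 162, 74, 110, 125, 122, 126, 124, 123]
296 0.057 [197, 198, 199, 198, 197, 192, 189, 191, 189, 190, 189, 189, 191, 192, 190, 193, 185, 139, 82, 123, 128, 129, 130, 129, 127]
316 0.005 [123, 170, 203, 199, 197, 199, 201, 195, 193, 190, 192, 191, 193, 194, 197, 168, 86, 122, 130, 128, 127, 130, 128, 124, 172]
324 -0.016 [126, 128, 130, 127, 127, 163, 194, 197, 191, 189, 190, 193, 193, 194, 196, 168, 86, 123, 129, 130, 127, 130, 127, 126, 172]
328 -0.027 [131, 129, 128, 131, 128, 126, 120, 162, 194, 190, 192, 191, 190, 191, 195, 168, 81, 125, 129, 130, 130, 131, 126, 125, 170]
332 -0.037 [127, 128, 125, 124, 125, 126, 125, 167, 194, 190, 190, 189, 191, 194, 195, 167, 87, 118, 127, 130, 128, 130, 128, 127, 163]
t 14.25 pos [0.5187 0.1597 0.055 ] yaw 93.0 z-axis [-0. -0. -1.] shift [0.0003 0.0013 0.    ] turn 0.0
```

```bash
python3 - <<'E'
from h import *
p=robot.camera('top'); K=p['intrinsics']; Rm=R.from_rotvec(np.ravel(p['rvec'])).as_matrix(); t=np.ravel(p['tvec'])
g=cv2.cvtColor(p['pixels'],cv2.COLOR_RGB2GRAY).astype(float)
def back(u,v,z):
    d=Rm.T@np.linalg.inv(K)@[u,v,1]; c=-Rm.T@t; return (c+d*(z-c[2])/d[2])
print('cam',(-Rm.T@t).round(3))
def edge(us,z,hw):
    P=[]
    for u in us:
        col=g[258:272,u]; k=np.argmax(col<140)  # first dark
        k=np.argmin(col[:12]); 
        j=next(i for i in range(len(col)) if col[i]<140); v=258+j-1+(col[j-1]-140)/(col[j-1]-col[j])
        P.append(back(u,v,z)[:2])
    P=np.array(P); s,c=np.polyfit(P[:,1],P[:,0],1); r=P[:,0]-(s*P[:,1]+c)
    a=np.degrees(np.arctan(-s)); ctr=lambda y:s*y+c+hw/np.cos(np.radians(a))
    print('yaw',90+a,'rms',r.std(),'axis x at y=.02,.05,.0',ctr(.02),ctr(.05),ctr(0.)); 
edge(range(277,297),.0785,.016); edge(range(315,334),.0735,.011)
E
```

```text
cam [0.32  0.007 1.363]
yaw 79.95867149827367 rms 0.008716679166083218 axis x at y=.02,.05,.0 0.5193418747048697 0.5246539993208743 0.5158004582942001
yaw 83.71558385401934 rms 0.004416562110289349 axis x at y=.02,.05,.0 0.5337364772905244 0.537040249232488 0.5315339626625487
```

```bash
python3 - <<'E'
from h import *
p=robot.camera('top'); K=p['intrinsics']; Rm=R.from_rotvec(np.ravel(p['rvec'])).as_matrix(); t=np.ravel(p['tvec'])
g=cv2.cvtColor(p['pixels'],cv2.COLOR_RGB2GRAY).astype(float)
def back(u,v,z):
    d=Rm.T@np.linalg.inv(K)@[u,v,1]; c=-Rm.T@t; return (c+d*(z-c[2])/d[2])
def edge(us,z,hw):
    P=[];V=[]
    for u in us:
        j=next(i for i in range(261,272) if g[i,u]<140); v=j-1+(g[j-1,u]-140)/(g[j-1,u]-g[j,u]); V.append(v)
        P.append(back(u,v,z)[:2])
    P=np.array(P); s,c=np.polyfit(P[:,1],P[:,0],1); r=P[:,0]-(s*P[:,1]+c)
    a=np.degrees(np.arctan(-s)); ctr=lambda y:s*y+c+hw/np.cos(np.radians(a))
    print(np.round(V,1)); print('yaw',90+a,'rms',r.std(),'axis x at y=.02,.05,.0',ctr(.02),ctr(.05),ctr(0.)); 
edge(range(278,297),.0785,.016); edge(range(315,333),.0735,.011)
E
```

```text
[267.5 267.3 267.3 259.  266.4 251.8 242.  257.3 267.3 267.3 267.3 267.3
 267.2 267.2 266.9 266.9 266.9 266.9 266.9]
yaw 69.60426055623657 rms 0.016752871881102065 axis x at y=.02,.05,.0 0.5117458992078869 0.5229002599079793 0.5043096587411587
[265.3 265.3 265.3 260.2 260.4 260.4 265.3 265.3 265.3 265.3 265.3 265.3
 265.3 265.3 265.3 265.3 265.3 265.3]
yaw 83.2512807128742 rms 0.0045225789049223005 axis x at y=.02,.05,.0 0.5339951434163622 0.5375451974338296 0.5316284407380507
```

```bash
python3 - <<'E'
from h import *
p=robot.camera('top'); K=p['intrinsics']; Rm=R.from_rotvec(np.ravel(p['rvec'])).as_matrix(); t=np.ravel(p['tvec'])
def back(u,v,z):
    d=Rm.T@np.linalg.inv(K)@[u,v,1]; c=-Rm.T@t; return (c+d*(z-c[2])/d[2])
for a,b,z,w in [((279,267.4),(295,266.9),.0785,.016),((315,265.3),(333,265.3),.0735,.011)]:
    A,B=back(*a,z),back(*b,z); s=(A-B)[0]/(A-B)[1]; print(90-np.degrees(np.arctan(s)),[round(A[0]+s*(y-A[1])+w,4) for y in (.05,.02,-.045)])
E
```

```text
93.2085479705927 [np.float64(0.5264), np.float64(0.528), np.float64(0.5317)]
91.40225921842675 [np.float64(0.526), np.float64(0.5268), np.float64(0.5284)]
```

Call:
servo_tool(rows=[1,0,0.0015,0,1.1,1,-0.01,0,0,0,1,-0.01,0,0,0,1,-0.008,0,0,0,1,0,0,0,0])

```text
time: 14.82
position: [0.5214, 0.1297, 0.055]
tool_rot: [0.696, 0.718, -0.0, 0.0]
ft_force: [-0.2, -1.0, -3.3]
grip_width: 0.0308
grip_force: 40.0
```

Call:
servo_tool(rows=[1,-0.004,0,0,0,1,-0.004,0,0,0,1,-0.004,0,0,0,1,-0.003,0,0,0,1,0,0,0,0])

```text
time: 15.23
position: [0.5218, 0.1162, 0.055]
tool_rot: [0.695, 0.719, -0.0, 0.0]
ft_force: [0.1, -0.0, -2.4]
grip_width: 0.0304
grip_force: 40.0
```

```bash
python3 - <<'E'
from h import *
to(.52,.065,.055,91.9)
o=robot.get_obs(); print(o['ft_force'],o['moment'])
p=robot.camera('top')
u,v=295,263; im=p['pixels'][v-50:v+50,u-66:u+66,::-1]
a=cv2.resize(im,None,fx=6,fy=6,interpolation=cv2.INTER_CUBIC)[150:450]
p=robot.camera('scene'); u,v=287,231; im=p['pixels'][v-50:v+50,u-66:u+66,::-1]
b=cv2.resize(im,None,fx=6,fy=6,interpolation=cv2.INTER_CUBIC)[150:450]
cv2.imwrite('pics/c4.png',np.vstack([a,b]))
E
```

```text
t 15.23 pos [0.5218 0.1162 0.055 ] yaw 91.9 z-axis [-0. -0. -1.] shift [-0.0511 -0.0035  0.    ] turn 0.0
[ 0.10833915 -0.00259446 -2.35088348] [-0.08377113  0.04255512 -0.01732659]
```

View pics/c4.png

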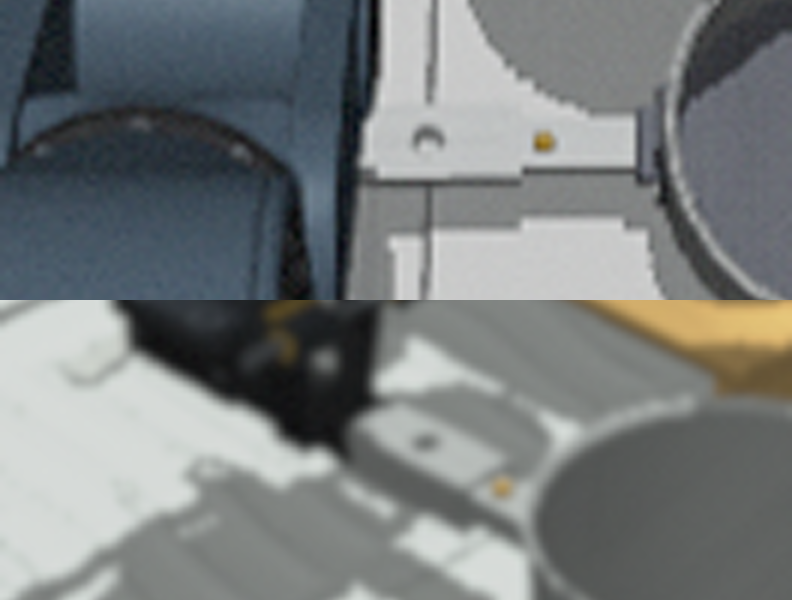

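The mouth (524) is over the stub just short of the button (543), with no contact force. About 51 mm is left to the shoulder (640).

Call:
servo_tool(rows=[1,-0.004,0,0,0,1,-0.004,0,0,0,1,-0.004,0,0,0,1,-0.004,0,0,0,1,-0.004,0,0,0])

```text
time: 15.75
position: [0.5227, 0.0966, 0.0555]
tool_rot: [0.695, 0.719, 0.0, 0.0]
ft_force: [0.3, 1.4, 0.8]
grip_width: 0.0304
grip_force: 40.0
```

Call:
servo_tool(rows=[1,-0.004,0,0,0,1,-0.004,0,0,0,1,-0.004,0,0,0,1,-0.004,0,0,0,1,0,0,0,0])

```text
time: 16.17
position: [0.5232, 0.0796, 0.0552]
tool_rot: [0.695, 0.719, -0.0, 0.0]
ft_force: [0.5, -1.1, 2.1]
grip_width: 0.0305
grip_force: 40.0
```

```bash
python3 - <<'E'
from h import *
to(.52,.065,.055,91.9)
o=robot.get_obs(); print(o['ft_force'],o['moment'])
p=robot.camera('top')
for n in ['handle_mouth','handle_hole','pan','stub_shoulder']:
    r=robot.place_of(p,n); print(n,[(np.round(x['at'],4).tolist(),round(x['score'],2)) for x in r[:2]])
E
```

```text
t 16.17 pos [0.5232 0.0796 0.0552] yaw 91.9 z-axis [ 0.    -0.001 -1.   ] shift [-0.0145 -0.0037  0.0002] turn 0.0
[ 0.49154515 -1.13108405  2.12254546] [-0.598776    0.10014248  0.02851833]
handle_mouth [([0.528, -0.0304, 0.0677], 0.74)]
handle_hole [([0.5254, 0.0103, 0.0764], 0.78), ([0.3624, -0.23, -0.0023], 0.35)]
pan [([0.5279, -0.1445, 0.0019], 0.83), ([0.7576, 0.234, 0.0717], 0.28)]
stub_shoulder [([0.5296, -0.0465, 0.0613], 0.56), ([0.771, 0.1401, 0.0687], 0.34)]
```

Call:
servo_tool(rows=[1,-0.003,0,0,0,1,-0.003,0,0,0,1,-0.003,0,0,0,1,-0.002,0,0,0,1,0,0,0,0])

```text
time: 16.83
position: [0.5231, 0.0683, 0.0547]
tool_rot: [0.695, 0.719, -0.001, 0.0]
ft_force: [0.3, -6.8, -3.9]
grip_width: 0.031
grip_force: 40.0
```

Call:
servo_tool(rows=[1,-0.001,0,0,0,1,-0.001,0,0,0,1,0,0,0,0])

```text
time: 17.08
position: [0.5228, 0.0678, 0.0546]
tool_rot: [0.695, 0.719, -0.0, -0.001]
ft_force: [1.2, -0.4, -2.9]
grip_width: 0.0305
grip_force: 40.0
```

Call:
servo_tool(rows=[1,-0.001,0,0,0,1,0,0,0,0])

```text
time: 17.25
position: [0.5231, 0.067, 0.0548]
tool_rot: [0.695, 0.719, -0.0, -0.0]
ft_force: [-0.2, 0.5, -3.3]
grip_width: 0.0307
grip_force: 40.0
```

Call:
servo_tool(rows=[1,-0.001,0,0,0,1,0,0,0,0])

```text
time: 17.42
position: [0.5233, 0.066, 0.055]
tool_rot: [0.695, 0.719, 0.0, -0.0]
ft_force: [-0.4, 0.5, -2.7]
grip_width: 0.0306
grip_force: 40.0
```

The force pattern, a pull forward and then back to weight only, suggests the button has popped through. I'll look.

```bash
python3 - <<'E'
from h import *
p=robot.camera('top')
for n in ['handle_mouth','handle_hole','pan','stub_shoulder']:
    r=robot.place_of(p,n); print(n,[(np.round(x['at'],4).tolist(),round(x['score'],2)) for x in r[:1]])
u,v=310,263; im=p['pixels'][v-25:v+25,u-40:u+40,::-1]
a=cv2.resize(im,None,fx=9,fy=9,interpolation=cv2.INTER_CUBIC)[75:375]
p=robot.camera('scene'); u,v=297,234; im=p['pixels'][v-25:v+25,u-40:u+40,::-1]
b=cv2.resize(im,None,fx=9,fy=9,interpolation=cv2.INTER_CUBIC)[75:375]
cv2.imwrite('pics/c5.png',np.vstack([a,b]))
E
```

```text
handle_mouth [([0.5283, -0.0458, 0.0669], 0.63)]
handle_hole [([0.5225, -0.0001, 0.0761], 0.85)]
pan [([0.5334, -0.1434, 0.0023], 0.92)]
stub_shoulder [([0.5314, -0.048, 0.0645], 0.95)]
```

View pics/c5.png

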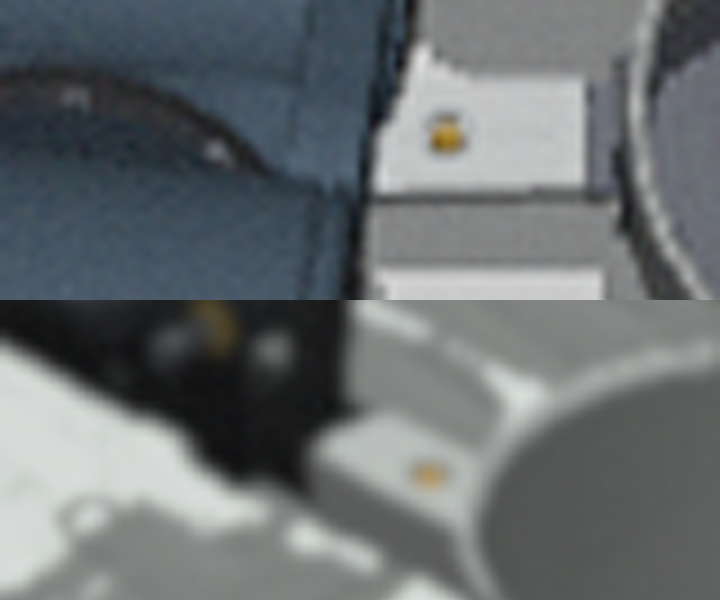

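The brass button shows inside the hole (446,133), and the mouth (585) is against the shoulder. A last gentle push to seat it.

Call:
servo_tool(rows=[1,-0.001,0,0,0,1,0,0,0,0])

```text
time: 17.88
position: [0.5234, 0.0659, 0.0551]
tool_rot: [0.696, 0.718, 0.001, -0.001]
ft_force: [0.0, 5.6, -1.7]
grip_width: 0.0307
grip_force: 40.0
```

Call:
servo_tool(rows=[1,-0.0005,0,0,0,1,0,0,0,0])

```text
time: 18.05
position: [0.5235, 0.0658, 0.0551]
tool_rot: [0.696, 0.718, 0.001, -0.001]
ft_force: [0.6, 7.4, -1.2]
grip_width: 0.031
grip_force: 40.0
```

Force is rising with no further travel, so it sits on the shoulder. Next I relax the push, release and retreat upwards.

Call:
servo_tool(rows=[1,0.001,0,0,0,0,0,0,0,0,-0.4,0,0,0,0,-0.4,0,0,0,0,-0.4,0,0,0,0])

```text
time: 18.47
position: [0.5239, 0.0649, 0.0553]
tool_rot: [0.695, 0.719, 0.0, 0.0]
ft_force: [-0.4, 0.7, -0.3]
grip_width: 0.0497
grip_force: 0.0
```

Call:
servo_tool(rows=[-0.4,0,0,0,0,-0.4,0,0,0,0,-0.4,0,0,-0.01,0,-0.4,0,0,-0.02,0,-0.4,0,0,-0.03,0])

```text
time: 18.88
position: [0.5216, 0.0653, 0.1143]
tool_rot: [0.695, 0.719, -0.002, -0.002]
ft_force: [0.1, 0.4, 0.6]
grip_width: 0.0607
grip_force: 0.0
```

Call:
servo_tool(rows=[-0.4,0.02,0,-0.03,0,-0.4,0.03,0,-0.03,0,-0.4,0.03,0,-0.02,0,-0.4,0.03,0,0,0,-0.4,0.03,0,0,0])

```text
time: 19.3
position: [0.5197, 0.2061, 0.1975]
tool_rot: [0.695, 0.719, 0.002, 0.002]
ft_force: [-0.3, 0.6, -0.7]
grip_width: 0.0607
grip_force: 0.0
```

```bash
python3 - <<'E'
from h import *
to(.52,.065,.055)
for c in ['top','scene']:
  p=robot.camera(c)
  for n in ['handle','handle_mouth','handle_hole','pan','stub_shoulder','spoon','mug','timer','dish']:
    r=robot.place_of(p,n); print(c,n,[(np.round(x['at'],4).tolist(),round(x['score'],2)) for x in r[:1]])
  u,v=(300,263) if c=='top' else (297,234); im=p['pixels'][v-25:v+25,u-40:u+40,::-1]
  a=cv2.resize(im,None,fx=9,fy=9,interpolation=cv2.INTER_CUBIC)[75:375]
  if c=='top': b=a
cv2.imwrite('pics/c6.png',np.vstack([b,a]))
E
```

```text
t 19.3 pos [0.5197 0.2061 0.1975] yaw 91.9 z-axis [ 0.005  0.001 -1.   ] shift [-0.1411 -0.0051  0.1424] turn None
top handle [([0.5249, 0.0581, 0.0458], 0.9)]
top handle_mouth [([0.523, 0.082, 0.0595], 0.65)]
top handle_hole [([0.5236, 0.0012, 0.0766], 0.58)]
top pan [([0.5306, -0.1433, 0.0029], 0.87)]
top stub_shoulder [([0.5318, -0.0437, 0.0587], 0.67)]
top spoon [([0.7584, 0.2318, 0.0723], 0.65)]
top mug [([0.7738, 0.1381, 0.0718], 0.46)]
top timer [([0.432, -0.3305, -0.0037], 0.6)]
top dish [([0.3579, -0.2313, -0.0025], 0.86)]
scene handle [([0.525, 0.0533, 0.0441], 0.62)]
scene handle_mouth [([0.5305, -0.0467, 0.0658], 0.67)]
scene handle_hole [([0.5253, -0.0064, 0.0798], 0.81)]
scene pan [([0.5295, -0.1449, 0.0012], 0.96)]
scene stub_shoulder [([0.5251, -0.0461, 0.0647], 0.95)]
scene spoon []
scene mug [([0.3653, 0.3191, -0.0015], 0.62)]
scene timer [([0.4332, -0.3311, 0.0011], 0.6)]
scene dish [([0.3607, -0.2323, 0.0033], 0.97)]
```

View pics/c6.png

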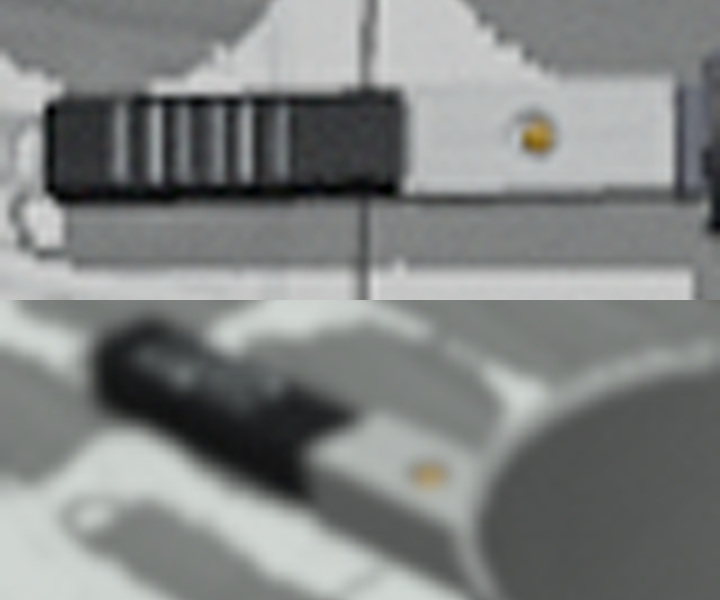

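The handle sits on the stub and in line with it, its mouth at the shoulder (675). The button shows through the hole at (536,133), and the gripper is clear.

Call:
servo_tool(rows=[-0.4,0,0,0,0,-0.4,0,0,0,0,-0.4,0,0,0,0])

```text
time: 20.55
position: [0.5187, 0.2047, 0.1945]
tool_rot: [0.695, 0.719, 0.0, 0.0]
ft_force: [0.2, -0.7, -0.9]
grip_width: 0.0611
grip_force: 0.0
```

```bash
python3 -c "
from rig import robot
print(robot.hand_in())"
```

```text
the job is handed in; nothing more can be done
None
```

The handle is on the stub up to the shoulder, with the button up through the hole and the handle released; I handed the job in at about 20.6 s, and the hand-in call gave no verdict.

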